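Refit the dimmer knob of the doll's house lights

TASK

On the grey dimmer box of the doll's house lights, first press the loose round fuse cap fully home. Then pick up the black pointer knob, turn it so that its D-shaped socket matches the D-shaped shaft, push it fully onto the shaft, and keep pressing it down against the shaft's spring for the light test: finish while still gripping the knob and holding it pressed in. Leave the doll's chair, the tape roll and the glue bottle where they are.

Things in the scene. Friction and masses are not known exactly. Their poses are not given: they have to be found in the camera images.
- dimmer: Grey steel box fixed to the bench, 140 (x) by 200 (y) by 60 mm high, top face level. Origin: centre of its underside, on the bench; z up. The D-shaft stands on its top at its own (0, -45) mm, the fuse cap at its own (0, +55) mm.
- shaft_tip (a point): Centre, on the axis, of the upper end of the upright steel D-shaft, 20 mm above the box's top when not pressed. Diameter 14 mm, one flat along its whole length 2 mm from the axis on this frame's +x side (x points square out of the flat, z up); end chamfered 2 mm high, 1.6 mm wide. The shaft sinks with joint shaft_push and turns about its axis against some 0.03 N m of friction.
- shaft_push (a joint): Spring push switch of the shaft: 0 m = up (not pressed), 0.004 m = fully down. The spring takes about 1.5 N to begin to move and 7.5 N at 4 mm, and lifts the shaft again when let go.
- fuse_cap (a joint): How far the fuse cap is pushed in: 0 m = 8 mm proud, 0.008 m = fully home on its dark collar. It starts somewhere between 0 and 0.003 m, moves straight down against friction of about 4 N and stays where it is left.
- fuse_cap_top (a point): Centre of the flat top of the round black fuse cap (28 mm in diameter, head 8 mm thick). It is 70 mm above the bench when home, up to 78 mm when proud.
- knob: Loose black pointer knob, socket down. Origin: centre of the underside; z up, x to the pointer. Round hub 40 mm wide, 18 mm high; on it a grip bar along x, 12 mm wide, 18 to 40 mm high, sides parallel from x = -18 to +14 mm, nose at +26 mm, fine white line on top. 40 to 85 g. The knob's pointer must point the way the shaft's flat faces.
- knob_socket (a point): Centre of the floor of the D-shaped socket in the knob's underside, on its axis 14 mm above the underside; it meets the shaft's tip when the knob is fully on. Socket 14 mm deep, 15.6 mm in diameter (0.8 mm clearance all round the shaft), its flat 2.8 mm from the axis on the pointer's (+x) side.
- knob_pointer (a point): Tip of the pointer nose, 26 mm from the axis towards +x, 40 mm above the underside.
- doll_chair: Doll's armchair, grey cloth-covered seat on wooden legs, about 56 by 70 mm, 87 mm high; bystander. Origin: centre at its feet.
- tape_roll: Roll of tape lying flat, 90 mm across, 19 mm high; bystander. Origin: centre of its underside.
- glue_bottle: White glue bottle with a black cap, 56 mm across, 150 mm high; bystander. Origin: centre of its underside.

How it is judged:
By the outcome, as a careful person would: the job done as asked, in the order asked, and still so for the second after the job is handed in, while the arm keeps its last pose, push and grip.
It also fails if it takes over 54 s, if anything falls off the work surface, if the arm or the gripper's body presses on something with over 40 N, if the wrist force passes 120 N, or if a joint passes its speed limit or range.

ROBOT

A 6-joint arm with a two-finger parallel gripper is mounted at the origin on the work surface. World frame = base frame: x ahead of the robot, y to its left, z up, the work surface at z = 0. Lengths are in m, angles in rad, forces in N, time in s.
With the tool pointing down it reaches from about 0.35 to 0.775 m from the base axis. Payload 5.5 kg.
Tool frame: the origin (TCP) lies between the finger pads; the fingertips stand 22 mm ahead of it and the grasp point (between the pads) lies 3 mm ahead of it; z points along the fingers, y is the line along which they close (so a half turn about z gives the same grasp; the last joint's range is limited). The gripper opens to 85 mm and grips with 20 to 120 N. Pads are 22 mm wide; open, the fingers measure 114 mm over their backs; the gripper's body (76 mm by 85 mm) begins 54 mm behind the grasp point. The pads swing forward as they close: fully open they stand 13 mm farther back than shut.
Start: joints at [-1.4, 0.313, 0.046, 1.304, 0, 1.431], TCP at [0.176, -0.547, 0.253] pointing down, gripper open.
Joint ranges: [-2.76, 2.76], [-0.86, 1.69], [-1.03, 1.26], [-2.2, 2.34], [-1.47, 1.5], [-3.14, 3.14]. Speed limits (rad/s): [2.57, 2.57, 3.14, 3.14, 3.14, 3.14].

INTERFACE

Orientations are given as a unit quaternion [w, x, y, z].
In Python, from workcell import env, ticket, read_camera, get_state gives the robot as it stands (env), with the cameras as plain functions, the readings as plain functions and the job (ticket).
- The arm moves only by the tool drive_effector, called after "Call:" as name(argument=value, ...) on one line, values as JSON. Schema: {"type":"object","properties":{"segments":{"type":"array","items":{"type":"array","items":{"type":"array","items":{"type":"number"},"minItems":6,"maxItems":6},"minItems":1,"maxItems":8},"minItems":1,"maxItems":1},"aperture":{"type":"number"},"clamp_n":{"type":"number"},"only":{"type":"string"},"quiet":{"type":"boolean"},"lines":{"type":"string"}},"required":["segments"],"additionalProperties":false}. segments is a list that holds a single list of rows (three levels of brackets), with 1 to 8 rows, each of 6 numbers: dx, dy, dz in fractions of the full range, 1 being 0.6 m, then a rotation vector rx, ry, rz in shares of 4 rad (1.0 is 4 rad); each row is the pose to reach, as a shift and turn from the pose commanded when the call began, along the tool's axes at that moment; what a row does not reach only later rows make up. A row lasts 1/8 s, in which the tool goes at most 0.0625 m and 0.188 rad, less where a joint would pass 70% of its speed; a pose out of reach is approached as far as the arm can. aperture is the finger opening in m, set as the call begins (left out keeps the last). The fingers move at their own pace and stop on an object; clamp_n is the grip in N (left out, the last holds). Time passes only in rows, so rows that do not move let the fingers close. The tool returns the time, the measured TCP pose, the force, the opening and the grip force at its end. only (a regular expression) keeps the lines of the reply that match it, lines (a string "A,B") keeps lines A to B, and quiet returns only ok. Input that does not fit is refused with a message, and nothing moves.
- get_state(): the state, without advancing time (a new reading comes with each control period).
- read_camera(name): name is "side" or "top"; returns a dict with "image" (420x560x3 uint8, red, green, blue), "K" (3x3 intrinsics, pixels), "D" ([k1, k2, p1, p2, k3] as OpenCV has them; the pictures are not rectified), "R" (3x3) and "t" (3): a world point X has camera coordinates R X + t. Camera axes: x right, y down, z forward; pixel columns grow to the right and rows downward; lengths in m; the calibration is good to about 2 mm. A picture is of the moment at which its call begins. There is no depth.
- ticket.hand_in(): hands the job in; it is judged then, once.
The state is a dict: "clock": time; "joint_pos": joint angles; "qvel": joint speeds; "tau": joint torques, N m; "tcp_pos": TCP position; "orientation": TCP orientation; "wrist_force": force on the tool from outside, world axes, zero at the start; "ft_torque": the same for the moment, N m; "finger_gap": finger opening in m; "grip_force": force on a finger pad.
Only numpy, scipy, OpenCV 4.12 (cv2) and the standard library are available. Lean on these libraries where they do the work, as an engineer would, in place of code of your own. Each camera call takes 0.05 s, during which the arm holds its last target. There are 200 camera calls.

## Working session

There is one attempt and no reset: what is moved stays moved. The work goes in short steps, Python scripts to look and compute and a tool call to move; the robot and the scene stay as the last step left them, time stands still between calls to the robot, and variables do not carry over. Pictures are saved under pics/ and viewed, at most 10 in all, crops included, and the job is handed in when it is done.

```bash
ls; mkdir -p pics; python3 - <<'E'
from workcell import env, ticket, read_camera, get_state
import cv2,numpy as np
s=get_state();print(s)
for n in("top","side"):
    c=read_camera(n);cv2.imwrite(f"pics/{n}0.png",c["image"][:,:,::-1])
    print(n,c["K"],c["D"],c["R"],c["t"],-c["R"].T@c["t"])
E
```

```text
pics
workcell.py
{'clock': 0.0, 'joint_pos': array([-1.39958828e+00,  3.14002274e-01,  4.49448375e-02,  1.30361409e+00,
        3.86376986e-05,  1.43116238e+00]), 'qvel': array([ 0.00054193,  0.00039495, -0.00044618,  0.00172207, -0.00310378,
       -0.00189154]), 'tau': array([ 6.60742589e-04, -4.80626392e+01,  2.98532653e+01,  1.93888927e-02,
       -2.83114366e-05, -1.19567468e-05]), 'tcp_pos': array([ 0.17576773, -0.54696034,  0.25239383]), 'orientation': array([-9.37789342e-04,  9.87946018e-01,  1.54795951e-01,  4.51509364e-06]), 'wrist_force': array([0.06234723, 0.5694727 , 0.02965361]), 'ft_torque': array([-0.01310346,  0.02267414,  0.01928975]), 'grip_force': 0.0, 'finger_gap': 0.08567275689486166}
top [[453.72765794   0.         282.20689185]
 [  0.         453.72765794 211.4245247 ]
 [  0.           0.           1.        ]] [-0.02879849  0.          0.          0.          0.        ] [[ 0.01508696 -0.99975836  0.01598793]
 [-0.99419683 -0.0167025  -0.10627178]
 [ 0.10651314 -0.01429183 -0.99420858]] [0.04691325 0.63162544 1.14724572] [0.50505549 0.07384788 1.20697545]
side [[444.7704233    0.         281.52723394]
 [  0.         444.7704233  209.58289569]
 [  0.           0.           1.        ]] [-0.1362744  0.         0.         0.         0.       ] [[ 0.99973823 -0.00951374  0.02080752]
 [ 0.00914411 -0.66750614 -0.74454815]
 [ 0.02097259  0.74454351 -0.66724441]] [-0.60841805  0.09432837  1.01719839] [ 0.58606296 -0.70017203  0.76161162]
```

View pics/top0.png

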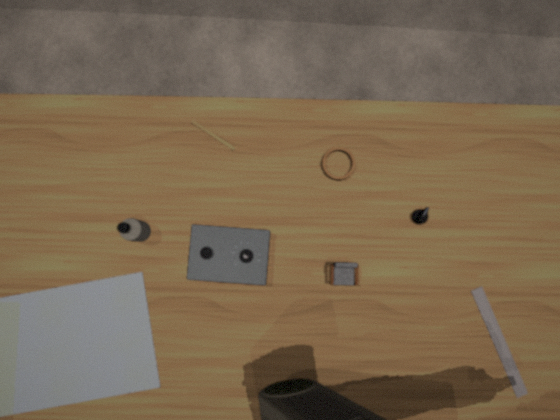

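View pics/side0.png

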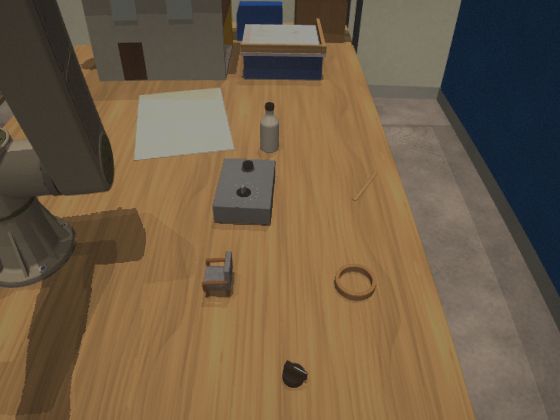

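Top view: the box is at about (229,255), with the fuse cap at (206,253) and the shaft at (246,256). The knob is at (420,216) with its nose up-right, and the chair is at (343,273). Side view: the knob is at (294,373), the shaft at (244,190) and the cap at (248,166). Next I'll enlarge the box and knob.

```bash
python3 - <<'E'
import cv2,numpy as np
t=cv2.imread("pics/top0.png");s=cv2.imread("pics/side0.png")
def crop(i,x,y,w,h,W=400,H=300,g=1.6):
    return cv2.resize(np.clip(i[y:y+h,x:x+w]*g,0,255).astype(np.uint8),(W,H),interpolation=cv2.INTER_CUBIC)
im=np.vstack([np.hstack([crop(t,182,218,100,75),crop(t,400,200,40,30,g=2.5)]),np.hstack([crop(s,205,150,80,60),crop(s,270,350,50,37.5.__int__(),g=2.5)])])
cv2.imwrite("pics/c0.png",im)
E
```

```text
(no output)
```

View pics/c0.png

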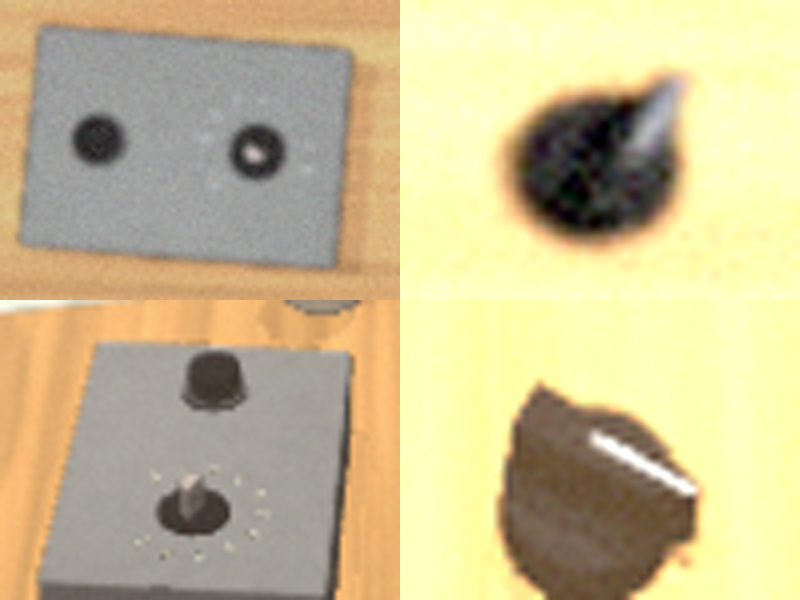

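The knob is upright, with its nose toward +x/−y. The shaft's D is too small to read here, so I'll average frames and zoom in.

```bash
cat > h.py <<'E'
import numpy as np,cv2
from workcell import env, ticket, read_camera, get_state
def grab(n,k=10):
    cs=[read_camera(n) for _ in range(k)]
    c=cs[0]; c["image"]=np.mean([q["image"] for q in cs],0).astype(np.float32)[:,:,::-1].copy(); return c
def proj(c,P):
    return cv2.projectPoints(np.atleast_2d(np.float64(P)),cv2.Rodrigues(c["R"])[0],c["t"],c["K"],np.array(c["D"]))[0][:,0]
def back(c,uv,z):
    n=cv2.undistortPoints(np.float64([[uv]]),c["K"],np.array(c["D"]))[0,0]
    d=c["R"].T@np.array([n[0],n[1],1]);o=-c["R"].T@c["t"]
    return o+d*(z-o[2])/d[2]
E
python3 - <<'E'
import pickle
from h import *
T=grab("top",8);S=grab("side",8);pickle.dump((T,S),open("ts.pkl","wb"))
def crop(i,x,y,w,h,g,W=400,H=300):
    return cv2.resize(np.clip(i["image"][y:y+h,x:x+w]*g,0,255).astype(np.uint8),(W,H),interpolation=cv2.INTER_CUBIC)
im=np.vstack([np.hstack([crop(T,232,246,28,21,1.7),crop(T,404,202,32,24,3)]),np.hstack([crop(S,230,175,32,24,1.7),crop(S,274,352,40,30,3)])])
cv2.imwrite("pics/c1.png",im)
# rough
for n,c,uv,z in[("cap",T,(206.7,252.7),.076),("cap",S,(248.5,165),.076),("sh",T,(246,256.2),.08),("sh",S,(243.2,186),.08),("nose",T,(427.8,208),.04),("nose",S,(306.6,373.4),.04),("tail",S,(294.1,366.7),.04)]+[("cor",T,(182+x/4,218+y/4),.06) for x,y in((40,27),(352,48),(336,268),(22,243))]:
    print(n,back(c,uv,z).round(4))
E
```

```text
cap [0.5202 0.2432 0.076 ]
cap [0.5233 0.2374 0.076 ]
sh [0.5131 0.1454 0.08  ]
sh [0.5148 0.1453 0.08  ]
nose [ 0.6455 -0.3228  0.04  ]
nose [ 0.6485 -0.3239  0.04  ]
tail [ 0.627  -0.3108  0.04  ]
cor [0.5902 0.285  0.06  ]
cor [0.5801 0.0875 0.06  ]
cor [0.4423 0.0951 0.06  ]
cor [0.4548 0.2915 0.06  ]
```

View pics/c1.png

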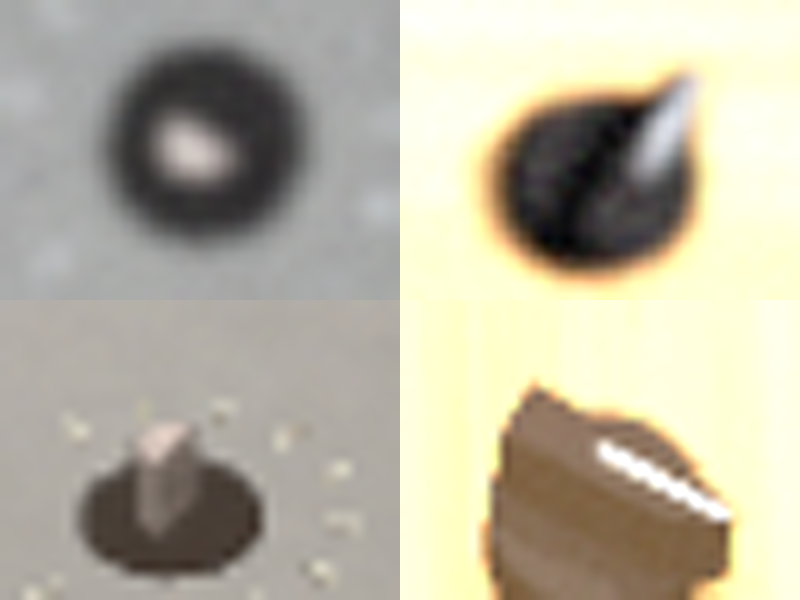

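Shaft tip in the top view: the bright D is elongated from upper-left to lower-right, with its flat facing up-right. The side view shows the flat to the lower right. Both put the flat normal at about −30°, and the knob pointer at about −31°. I'll refine this with a rendered-model fit per camera.

```bash
cat > fit.py <<'E'
from h import *
from scipy.optimize import minimize
a=np.linspace(0,2*np.pi,60,endpoint=False)
SS=8
def ring(r,z,flat=None):
    p=np.c_[r*np.cos(a),r*np.sin(a),0*a+z]
    if flat is not None:p[:,0]=np.minimum(p[:,0],flat)
    return p
def place(p,x,y,th):
    c,s=np.cos(th),np.sin(th);return np.c_[x+c*p[:,0]-s*p[:,1],y+s*p[:,0]+c*p[:,1],p[:,2]]
class Fit:
    def __init__(s,c,box):
        s.c=c;s.x,s.y,s.w,s.h=box;s.I=c["image"][s.y:s.y+s.h,s.x:s.x+s.w].reshape(-1,3)
    def render(s,polys,sig=.6):
        L=np.zeros((s.h*SS,s.w*SS),np.uint8)
        for k,P in polys:
            u=(proj(s.c,P)-[s.x,s.y]+.5)*SS
            cv2.fillConvexPoly(L,cv2.convexHull(np.round(u*16).astype(np.int32)),k,shift=4)
        n=max(k for k,_ in polys)+1
        A=[cv2.resize(cv2.GaussianBlur((L==k).astype(np.float32),(0,0),sig*SS),(s.w,s.h),interpolation=cv2.INTER_AREA).ravel() for k in range(n)]
        return np.array(A).T
    def cost(s,polys):
        A=s.render(polys);A=A[:,A.sum(0)>.5]
        c=np.linalg.lstsq(A,s.I,rcond=None)[0];return np.mean((A@c-s.I)**2)
def shaft(x,y,th):
    f=lambda z:place(ring(7,z,2),0,0,0)
    m=np.sqrt(45)
    top=ring(5.4,80,2);low=ring(7,60,2);mid=ring(7,78,2)
    fl=np.array([[2,-m,60],[2,m,60],[2,m,78],[2,-m,78]])
    P=lambda q:place(q*1e-3,x,y,th)
    return P,[(2,P(np.r_[top,mid,low])),(3,P(fl)),(4,P(np.r_[mid])),(5,P(top))]
def best(cost,starts,steps):
    R=[]
    for x0 in starts:
        sim=np.vstack([x0]+[np.array(x0)+d for d in np.diag(steps)])
        r=minimize(cost,x0,method="Nelder-Mead",options=dict(initial_simplex=sim,xatol=1e-5,fatol=1e-4,maxiter=300));R.append((r.fun,r.x))
    return sorted(R,key=lambda t:t[0])
E
cat > run1.py <<'E'
import pickle
from fit import *
T,S=pickle.load(open("ts.pkl","rb"))
cam=np.array([.586,-.7])
for n,c,b in(("top",T,(236,247,21,19)),("side",S,(234,178,20,26))):
    F=Fit(c,b)
    def cost(q):
        x,y,th,R=q
        P,pl=shaft(x,y,th)
        if (n=="top") or np.dot(cam-[x,y],[np.cos(th),np.sin(th)])<0: pl=[p for p in pl if p[0]!=3]
        return F.cost([(1,P(ring(R*1e3,60)))]+pl)
    for f,q in best(cost,[(.514,.145,np.radians(d),.015) for d in(-90,-30,30,150)],(.002,.002,.3,.002))[:3]:
        print(n,"shaft",round(f,2),q[:2].round(4),np.degrees(q[2]).round(1),q[3].round(4))
for n,c,b in(("top",T,(405,203,30,26)),("side",S,(276,353,38,36))):
    F=Fit(c,b)
    def cost(q):
        x,y,th=q;P=lambda p:place(p*1e-3,x,y,th)
        bar=lambda z:np.array([[-18,-6,z],[-18,6,z],[14,6,z],[26,0.5,z],[26,-.5,z],[14,-6,z]])
        ln=np.array([[2,-.8,40],[26,-.8,40],[26,.8,40],[2,.8,40]])
        return F.cost([(1,P(np.r_[ring(20,0),ring(20,18)])),(2,P(ring(20,18))),(3,P(np.r_[bar(18),bar(40)])),(4,P(bar(40))),(5,P(ln))])
    for f,q in best(cost,[(.625,-.310,np.radians(d)) for d in(-45,-30,-15)],(.003,.003,.2))[:2]:
        print(n,"knob",round(f,2),q[:2].round(4),np.degrees(q[2]).round(1))
for n,c,b in(("top",T,(196,243,22,20)),("side",S,(236,155,26,24))):
    F=Fit(c,b)
    def cost(q):
        x,y,h=q;P=lambda p:p*1e-3+[x,y,0]
        return F.cost([(1,P(ring(17,62))),(2,P(np.r_[ring(14,h*1e3-8),ring(14,h*1e3)])),(3,P(ring(14,h*1e3)))])+(1e-3*(h-.0765)**2/1e-6 if n=="top" else 0)
    for f,q in best(cost,[(.522,.242,.076)],(.002,.002,.002)): print(n,"cap",round(f,2),q.round(4))
E
python3 run1.py
```

```text
top shaft 10.14 [0.5149 0.1472] -30.2 0.0174
top shaft 10.16 [0.5149 0.1472] -31.4 0.0174
top shaft 10.2 [0.5149 0.1471] -32.5 0.0174
side shaft 20.16 [0.514  0.1471] -28.1 0.0182
side shaft 28.25 [0.5139 0.1471] 20.6 0.0182
side shaft 29.55 [0.5138 0.1471] 129.4 0.0183
top knob 34.5 [ 0.6262 -0.3085] -33.2
top knob 34.59 [ 0.6263 -0.3085] -33.1
side knob 44.01 [ 0.6265 -0.3107] -30.0
side knob 44.08 [ 0.6265 -0.3107] -30.0
top cap 4.66 [0.5208 0.246  0.0782]
side cap 132.88 [0.52   0.243  0.0785]
```

```bash
cat > d.py <<'E'
# usage: d.py x y z yawdeg -> shift and turn in tool axes (tool pointing straight down at target)
import sys
from h import *
from scipy.spatial.transform import Rotation as Ro
x,y,z,yaw=map(float,sys.argv[1:]);s=get_state()
q=s["orientation"];R=Ro.from_quat([q[1],q[2],q[3],q[0]])
G=Ro.from_euler("z",yaw,degrees=True)*Ro.from_euler("x",180,degrees=True)
print("yaw",np.degrees(np.arctan2(*R.as_matrix()[[1,0],0])).round(2),"shift",R.inv().apply(np.array([x,y,z])-s["tcp_pos"]).round(4),"turn",(R.inv()*G).as_rotvec().round(4), "F",s["wrist_force"].round(2))
E
python3 d.py .5205 .2455 .16 149
```

```text
yaw 17.8 shift [ 0.5706 -0.6496  0.0932] turn [ 0.0000e+00  2.0000e-04 -2.2898e+00] F [ 0.11  1.   -0.09]
```

The manual's scale: shifts go in shares of 0.6 m and turns go in shares of 4 rad. Converting my numbers, -0.368 m / 0.6 = -0.6133, -0.322 m / 0.6 = -0.5367, -1.3 rad / 4 = -0.325.

Call:
drive_effector(segments=[[[0.0667,-0.0767,0,0,0,-0.04],[0.1333,-0.1533,0,0,0,-0.0825],[0.2,-0.23,0,0,0,-0.125],[0.2667,-0.3067,0,0,0,-0.165],[0.3333,-0.3833,0,0,0,-0.205],[0.4,-0.46,0,0,0,-0.245],[0.4667,-0.5367,0,0,0,-0.285],[0.5333,-0.6133,0,0,0,-0.325]]], aperture=0.0, clamp_n=40)

```text
clock: 1.9
tcp_pos: [0.3685, -0.0975, 0.2537]
orientation: [0.001, 0.691, 0.723, 0.0]
wrist_force: [1.4, -0.2, -0.2]
finger_gap: -0.0003
grip_force: 0.0
```

```bash
python3 d.py .5205 .2455 .13 149
```

```text
yaw 92.56 shift [0.336  0.167  0.1237] turn [ 9.00e-04  1.60e-03 -9.85e-01] F [ 1.36 -0.23 -0.18]
```

Converted, 0.336 m / 0.6 = 0.56, 0.275 m / 0.6 = 0.4583, -0.985 rad / 4 = -0.2463.

Call:
drive_effector(segments=[[[0.0917,0.045,0,0,0,-0.04],[0.1833,0.09,0,0,0,-0.0825],[0.275,0.135,0,0,0,-0.125],[0.3667,0.18,0,0,0,-0.165],[0.4583,0.225,0.0667,0,0,-0.205],[0.56,0.2783,0.1333,0,0,-0.2463],[0.56,0.2783,0.2,0,0,-0.2463],[0.56,0.2783,0.2,0,0,-0.2463]]])

```text
clock: 2.9
tcp_pos: [0.5185, 0.2437, 0.1286]
orientation: [-0.004, 0.268, 0.963, -0.002]
wrist_force: [-0.5, -0.5, -0.8]
finger_gap: -0.0003
grip_force: 0.0
```

```bash
python3 d.py .5205 .2455 .102 149
```

```text
yaw 148.87 shift [-0.0009  0.0027  0.0266] turn [-0.0066 -0.0058 -0.0023] F [-0.54 -0.51 -0.77]
```

Converted, 0.03 m / 0.6 = 0.05, 0.028 m / 0.6 = 0.0467.

Call:
drive_effector(segments=[[[0,0.0017,0.0167,0,0,0],[0,0.0017,0.0333,0,0,0],[0,0.0017,0.0433,0,0,0],[0,0.0017,0.0467,0,0,0],[0,0.0017,0.05,0,0,0],[0,0.0017,0.05,0,0,0]]])

```text
clock: 3.65
tcp_pos: [0.522, 0.2439, 0.1034]
orientation: [0.0, 0.27, 0.963, 0.0]
wrist_force: [0.4, -0.3, 0.3]
finger_gap: -0.0
grip_force: 0.0
```

```bash
python3 d.py .5205 .2455 .092 149;python3 - <<'E'
from h import *
for n,b in(("top",(170,220,60,45)),("side",(215,100,80,100))):
    c=grab(n,2);x,y,w,h=b;cv2.imwrite(f"pics/p_{n}.png",np.clip(cv2.resize(c["image"][y:y+h,x:x+w],(400,300 if n=="top" else 500),interpolation=cv2.INTER_CUBIC)*1.5,0,255))
E
```

```text
yaw 148.72 shift [0.0021 0.0005 0.0114] turn [ 0.0002  0.0002 -0.0049] F [ 0.37 -0.32  0.29][ WARN:0@3.779] global loadsave.cpp:1063 imwrite_ Unsupported depth image for selected encoder is fallbacked to CV_8U.
```

View pics/p_side.png

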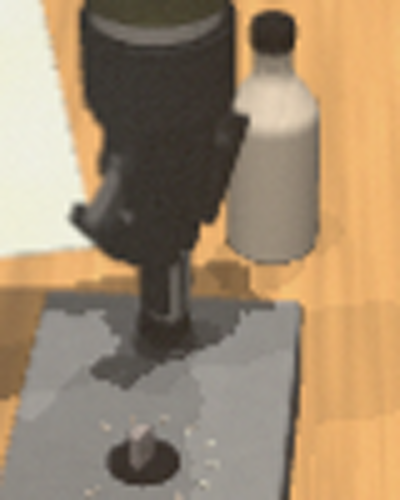

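The closed fingertips at crop (165,310) are centred just above the cap, and the glue bottle is clear. Pressing now.

Converted, 0.012 m / 0.6 = 0.02, 0.011 m / 0.6 = 0.0183.

Call:
drive_effector(segments=[[[0.0017,0,0.005,0,0,0],[0.0017,0,0.01,0,0,0],[0.0017,0,0.015,0,0,0],[0.0017,0,0.0183,0,0,0],[0.0017,0,0.02,0,0,0],[0.0017,0,0.02,0,0,0]]])

```text
clock: 4.6
tcp_pos: [0.5211, 0.2447, 0.092]
orientation: [0.0, 0.269, 0.963, 0.0]
wrist_force: [-2.9, 0.3, 9.0]
finger_gap: 0.0001
grip_force: 4.2
```

Converted, 0.002 m / 0.6 = 0.0033, 0.001 m / 0.6 = 0.0017.

Call:
drive_effector(segments=[[[0,0,0.0017,0,0,0],[0,0,0.0033,0,0,0],[0,0,0.0033,0,0,0],[0,0,0.0033,0,0,0]]])

```text
clock: 5.1
tcp_pos: [0.5211, 0.2447, 0.0919]
orientation: [0.001, 0.269, 0.963, 0.0]
wrist_force: [-6.9, -1.0, 20.3]
finger_gap: 0.0
grip_force: 10.2
```

The cap is home: fingertips at 70 mm, and force rose to 20 N with no further travel. Next I retreat and go to the knob.

Converted, -0.08 m / 0.6 = -0.1333, -0.03 m / 0.6 = -0.05.

Call:
drive_effector(segments=[[[0,0,-0.05,0,0,0],[0,0,-0.1333,0,0,0],[0,0,-0.1333,0,0,0]]], aperture=0.05)

```text
clock: 5.48
tcp_pos: [0.5237, 0.2453, 0.1731]
orientation: [0.003, 0.27, 0.963, 0.002]
wrist_force: [-0.0, 0.1, -0.5]
finger_gap: 0.0498
grip_force: 0.0
```

```bash
python3 d.py .6264 -.3096 .12 149
```

```text
yaw 148.72 shift [-0.3755 -0.4212  0.0528] turn [ 0.0055  0.0053 -0.0048] F [-0.02  0.12 -0.5 ]
```

Converted, -0.36 m / 0.6 = -0.6, -0.32 m / 0.6 = -0.5333.

Call:
drive_effector(segments=[[[-0.0667,-0.0767,0,0,0,0],[-0.1333,-0.1533,0,0,0,0],[-0.2,-0.2267,0,0,0,0],[-0.2667,-0.3033,0,0,0,0],[-0.3333,-0.3767,0,0,0,0],[-0.4,-0.45,0,0,0,0],[-0.4667,-0.5267,0,0,0,0],[-0.5333,-0.6,0,0,0,0]]])

```text
clock: 6.48
tcp_pos: [0.6073, -0.2312, 0.1677]
orientation: [-0.001, 0.27, 0.963, 0.0]
wrist_force: [2.4, 0.6, -0.0]
finger_gap: 0.0505
grip_force: 0.0
```

Call:
drive_effector(segments=[[[-0.05,-0.055,0,0,0,0],[-0.0917,-0.1017,0.0333,0,0,0],[-0.0917,-0.1017,0.0833,0,0,0],[-0.0917,-0.1017,0.0833,0,0,0]]])

```text
clock: 6.98
tcp_pos: [0.6205, -0.3092, 0.1146]
orientation: [-0.004, 0.27, 0.963, 0.001]
wrist_force: [-0.5, -0.0, -0.3]
finger_gap: 0.0499
grip_force: 0.0
```

```bash
python3 d.py .6264 -.3096 .0415 149
```

```text
yaw 148.67 shift [-0.0059  0.0027  0.073 ] turn [ 0.0002 -0.0081 -0.0058] F [-0.47 -0.02 -0.28]
```

Converted, 0.045 m / 0.6 = 0.075, 0.04 m / 0.6 = 0.0667, -0.006 rad / 4 = -0.0015.

Call:
drive_effector(segments=[[[-0.0067,0.0033,0.0333,0,0,-0.0015],[-0.0067,0.0033,0.0667,0,0,-0.0015],[-0.0067,0.0033,0.075,0,0,-0.0015],[-0.0067,0.0033,0.075,0,0,-0.0015],[-0.0067,0.0033,0.075,0,0,-0.0015]]])

```text
clock: 7.6
tcp_pos: [0.6282, -0.3105, 0.0755]
orientation: [0.001, 0.266, 0.964, -0.0]
wrist_force: [-0.2, 0.6, 0.4]
finger_gap: 0.0498
grip_force: 0.0
```

```bash
python3 d.py .6264 -.3096 .0415 149; python3 - <<'E'
from h import *
L=[]
for n,b in(("top",(390,185,60,60)),("side",(255,310,80,80))):
    c=grab(n,2);x,y,w,h=b;L.append(np.clip(cv2.resize(c["image"][y:y+h,x:x+w],(400,400),interpolation=cv2.INTER_CUBIC)*2,0,255).astype(np.uint8))
cv2.imwrite("pics/g.png",np.hstack(L))
E
```

```text
yaw 149.09 shift [ 0.0021 -0.0002  0.034 ] turn [-0.0001  0.002   0.0016] F [-0.18  0.64  0.4 ]
```

View pics/g.png

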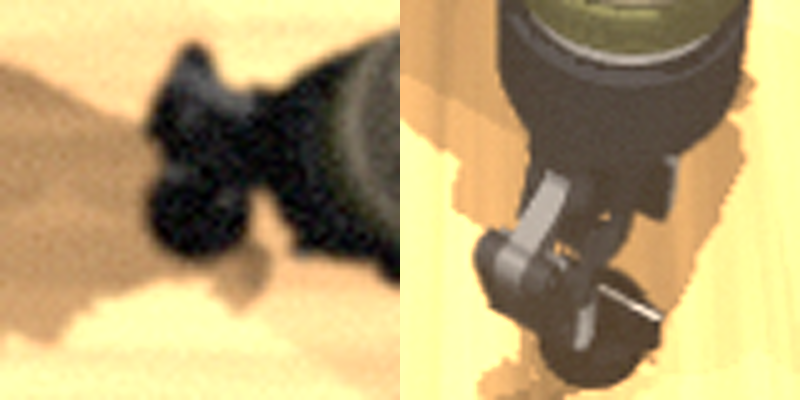

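The fingers straddle the bar: in the side crop one finger is at (585,330), with the white line from (600,287) to (660,318) between the fingers. Descending, then gripping.

Converted, 0.033 m / 0.6 = 0.055, 0.03 m / 0.6 = 0.05.

Call:
drive_effector(segments=[[[0.0017,0,0.02,0,0,0],[0.0017,0,0.04,0,0,0],[0.0017,0,0.05,0,0,0],[0.0017,0,0.055,0,0,0],[0.0017,0,0.055,0,0,0]]])

```text
clock: 8.43
tcp_pos: [0.6265, -0.3098, 0.041]
orientation: [-0.0, 0.267, 0.964, 0.0]
wrist_force: [0.8, -0.6, -0.1]
finger_gap: 0.05
grip_force: 0.0
```

```bash
python3 d.py .6264 -.3096 .0415 149
```

```text
yaw 149.07 shift [ 0.0002  0.0001 -0.0005] turn [-0.0001 -0.0004  0.0012] F [ 0.79 -0.56 -0.09]
```

Converted, -0.001 m / 0.6 = -0.0017.

Call:
drive_effector(segments=[[[0,0,-0.0017,0,0,0],[0,0,-0.0017,0,0,0],[0,0,-0.0017,0,0,0],[0,0,-0.0017,0,0,0],[0,0,-0.0017,0,0,0],[0,0,-0.0017,0,0,0]]], aperture=0.0, clamp_n=60)

```text
clock: 9.18
tcp_pos: [0.6271, -0.3102, 0.043]
orientation: [0.001, 0.267, 0.964, -0.0]
wrist_force: [-0.3, 0.3, 5.9]
finger_gap: 0.0108
grip_force: 61.1
```

Call:
drive_effector(segments=[[[0,0,-0.0333,0,0,0],[0,0,-0.1,0,0,0],[0,0,-0.1667,0,0,0],[0,0,-0.2,0,0,0],[0,0,-0.2,0,0,0]]])

```text
clock: 9.8
tcp_pos: [0.6273, -0.3102, 0.1637]
orientation: [0.001, 0.267, 0.964, -0.0]
wrist_force: [0.1, -0.4, -1.2]
finger_gap: 0.0105
grip_force: 60.5
```

```bash
python3 d.py .5145 .147 .16 151
```

```text
yaw 149.07 shift [0.3318 0.3342 0.0028] turn [-0.0002  0.0028 -0.0337] F [ 0.07 -0.36 -1.22]
```

Converted, 0.334 m / 0.6 = 0.5567, 0.042 m / 0.6 = 0.07, -0.025 rad / 4 = -0.0063.

Call:
drive_effector(segments=[[[0.07,0.07,0,0,0,0],[0.14,0.14,0,0,0,0],[0.21,0.21,0,0,0,0],[0.28,0.28,0,0,0,0],[0.35,0.35,0,0,0,0],[0.42,0.42,0,0,0,-0.0025],[0.49,0.4933,0,0,0,-0.0063],[0.5517,0.5567,0,0,0,-0.0063]]])

```text
clock: 10.8
tcp_pos: [0.5123, 0.1486, 0.1603]
orientation: [-0.001, 0.254, 0.967, -0.001]
wrist_force: [0.9, -1.2, -0.7]
finger_gap: 0.0106
grip_force: 60.5
```

Call:
drive_effector(segments=[[[0,0,0,0,0,0],[0,0,0.02,0,0,0],[0,0,0.0267,0,0,0],[0,0,0.0267,0,0,0]]])

```text
clock: 11.3
tcp_pos: [0.5141, 0.1454, 0.1451]
orientation: [-0.001, 0.256, 0.967, -0.0]
wrist_force: [0.2, -0.3, -0.5]
finger_gap: 0.0107
grip_force: 60.5
```

```bash
python3 d.py .5145 .147 .145 150.5
```

```text
yaw 150.38 shift [0.0004 0.0016 0.0001] turn [-0.0014 -0.0015 -0.0021] F [ 0.23 -0.31 -0.47]
```

Converted, 0.014 m / 0.6 = 0.0233, 0.008 m / 0.6 = 0.0133.

Call:
drive_effector(segments=[[[0,0.0027,0.0133,0,0,0],[0,0.0027,0.0233,0,0,0],[0,0.0027,0.0233,0,0,0],[0,0.0027,0.0233,0,0,0]]])

```text
clock: 11.8
tcp_pos: [0.5152, 0.1482, 0.1323]
orientation: [0.0, 0.255, 0.967, -0.0]
wrist_force: [0.7, 0.2, 0.1]
finger_gap: 0.0103
grip_force: 60.5
```

```bash
python3 - <<'E'
from fit import *
s=get_state();p=s["tcp_pos"];print(p.round(4),s["wrist_force"].round(2))
th=np.radians(-29.6);L=[]
for n,b in(("side",(220,140,60,60)),("top",(220,225,60,60))):
    c=grab(n,4);x,y,w,h=b
    im=np.clip(cv2.resize(c["image"][y:y+h,x:x+w],(400,400),interpolation=cv2.INTER_CUBIC)*2.2,0,255).astype(np.uint8)
    zb=p[2]-.0427
    for P,col in((place(ring(20,0)*1e-3+[0,0,zb],p[0],p[1],th),(0,0,255)),(place(ring(20,18)*1e-3+[0,0,zb],p[0],p[1],th),(0,255,0)),(np.array([[p[0]+.026*np.cos(th),p[1]+.026*np.sin(th),zb+.04]]*2),(255,0,0)),(place(ring(7,80,2)*1e-3,.5145,.147,th),(255,255,0))):
        u=(proj(c,P)-[x,y]+.5)*400/w; cv2.polylines(im,[np.round(u).astype(int).reshape(-1,1,2)],True,col,1 if len(P)>2 else 5)
    L.append(im)
cv2.imwrite("pics/k.png",np.hstack(L))
E
```

```text
[0.5152 0.1482 0.1323] [0.69 0.17 0.13]
```

View pics/k.png

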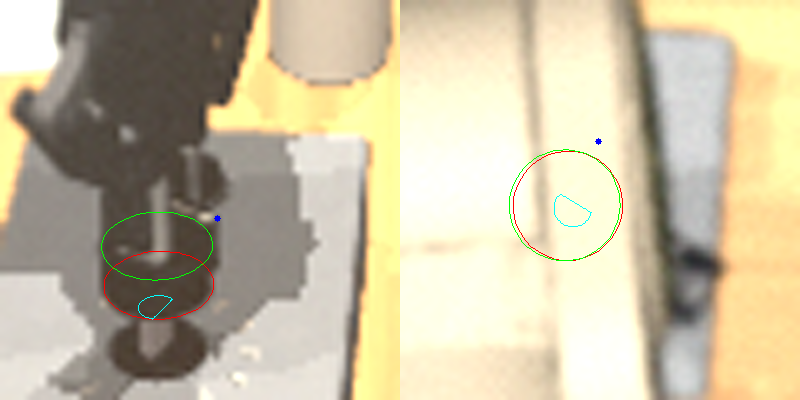

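The overlay of the held knob fits the side view (hub at about x=157, nose near (217,218)), with the shaft tip below it at (155,307). The top camera is blocked by the arm. Descending slowly.

Converted, 0.006 m / 0.6 = 0.01, 0.003 m / 0.6 = 0.005.

```bash
python3 d.py .5148 .1468 .125 150.5
```

```text
yaw 150.51 shift [-0.0004 -0.0014  0.0074] turn [0.     0.0002 0.0001] F [-0.36 -0.58 -0.32]
```

Call:
drive_effector(segments=[[[0,-0.0017,0.005,0,0,0],[0,-0.0017,0.01,0,0,0],[0,-0.0017,0.01,0,0,0],[0,-0.0017,0.01,0,0,0]]])

```text
clock: 12.7
tcp_pos: [0.5147, 0.1473, 0.1262]
orientation: [-0.0, 0.255, 0.967, -0.0]
wrist_force: [-0.1, 0.2, -1.1]
finger_gap: 0.0107
grip_force: 60.5
```

```bash
python3 d.py .5148 .1468 .12 150.5
```

```text
yaw 150.5 shift [-0.0004 -0.0004  0.0062] turn [-0.0001 -0.      0.    ] F [-0.07  0.23 -1.1 ]
```

Converted, 0.006 m / 0.6 = 0.01, 0.004 m / 0.6 = 0.0067.

Call:
drive_effector(segments=[[[0,0,0.0033,0,0,0],[0,0,0.0067,0,0,0],[0,0,0.01,0,0,0],[0,0,0.01,0,0,0]]])

```text
clock: 13.2
tcp_pos: [0.5145, 0.1473, 0.12]
orientation: [-0.0, 0.255, 0.967, -0.0]
wrist_force: [0.4, -0.1, 0.5]
finger_gap: 0.0108
grip_force: 60.5
```

```bash
python3 d.py .5148 .1468 .11 150.5
```

```text
yaw 150.51 shift [-0.0005 -0.0003  0.01  ] turn [-0.0003 -0.0003  0.0001] F [ 0.39 -0.09  0.46]
```

Converted, 0.003 m / 0.6 = 0.005, 0.002 m / 0.6 = 0.0033.

Call:
drive_effector(segments=[[[0,0,0.0017,0,0,0],[0,0,0.0033,0,0,0],[0,0,0.005,0,0,0],[0,0,0.005,0,0,0]]])

```text
clock: 13.7
tcp_pos: [0.5146, 0.1473, 0.1172]
orientation: [-0.0, 0.255, 0.967, -0.0]
wrist_force: [-0.2, 0.0, -0.9]
finger_gap: 0.0104
grip_force: 60.5
```

Call:
drive_effector(segments=[[[0,0,0.0017,0,0,0],[0,0,0.0033,0,0,0],[0,0,0.005,0,0,0],[0,0,0.005,0,0,0]]])

```text
clock: 14.2
tcp_pos: [0.5146, 0.1473, 0.1141]
orientation: [-0.0, 0.255, 0.967, -0.0]
wrist_force: [0.3, 0.1, -1.6]
finger_gap: 0.0104
grip_force: 60.5
```

```bash
python3 d.py .5148 .1468 .11 150.5
```

```text
yaw 150.5 shift [-0.0004 -0.0003  0.0041] turn [-0.0002 -0.0001  0.    ] F [ 0.26  0.08 -1.57]
```

It has sunk 8 mm past the tip with no force, so the D is engaged. Continuing.

Converted, 0.0035 m / 0.6 = 0.0058, 0.003 m / 0.6 = 0.005.

Call:
drive_effector(segments=[[[0,0,0.0017,0,0,0],[0,0,0.0033,0,0,0],[0,0,0.005,0,0,0],[0,0,0.0058,0,0,0],[0,0,0.0058,0,0,0]]])

```text
clock: 14.82
tcp_pos: [0.5147, 0.1473, 0.1107]
orientation: [-0.0, 0.255, 0.967, -0.0]
wrist_force: [0.2, -1.5, -0.8]
finger_gap: 0.0104
grip_force: 60.5
```

Call:
drive_effector(segments=[[[0,0,0.0017,0,0,0],[0,0,0.0033,0,0,0],[0,0,0.0033,0,0,0],[0,0,0.0033,0,0,0]]])

```text
clock: 15.32
tcp_pos: [0.5147, 0.1473, 0.1089]
orientation: [0.0, 0.255, 0.967, -0.0]
wrist_force: [-0.4, -0.5, 0.2]
finger_gap: 0.0108
grip_force: 60.5
```

Call:
drive_effector(segments=[[[0,0,0.0017,0,0,0],[0,0,0.0033,0,0,0],[0,0,0.0033,0,0,0],[0,0,0.0033,0,0,0]]])

```text
clock: 15.82
tcp_pos: [0.5147, 0.1473, 0.107]
orientation: [0.0, 0.255, 0.967, -0.0]
wrist_force: [-0.4, -0.4, 4.0]
finger_gap: 0.0106
grip_force: 60.8
```

Converted, 0.002 m / 0.6 = 0.0033, 0.001 m / 0.6 = 0.0017.

Call:
drive_effector(segments=[[[0,0,0.0017,0,0,0],[0,0,0.0033,0,0,0],[0,0,0.0033,0,0,0],[0,0,0.0033,0,0,0]]])

```text
clock: 16.32
tcp_pos: [0.5148, 0.1473, 0.1051]
orientation: [0.0, 0.255, 0.967, 0.0]
wrist_force: [-0.7, -0.4, 6.1]
finger_gap: 0.0105
grip_force: 61.2
```

Call:
drive_effector(segments=[[[0,0,0.0008,0,0,0],[0,0,0.0017,0,0,0],[0,0,0.0017,0,0,0],[0,0,0.0017,0,0,0]]])

```text
clock: 16.82
tcp_pos: [0.5148, 0.1473, 0.1047]
orientation: [0.0, 0.255, 0.967, 0.0]
wrist_force: [-3.3, -1.0, 10.8]
finger_gap: 0.0107
grip_force: 62.1
```

Call:
drive_effector(segments=[[[0,0,0.0008,0,0,0],[0,0,0.0017,0,0,0],[0,0,0.0017,0,0,0],[0,0,0.0017,0,0,0]]])

```text
clock: 17.32
tcp_pos: [0.5149, 0.1474, 0.1046]
orientation: [0.001, 0.255, 0.967, 0.0]
wrist_force: [-5.3, -1.2, 16.9]
finger_gap: 0.0107
grip_force: 62.9
```

The knob is on the stop: 17 N and no further travel, at the height predicted for 4 mm of push. One last look before I hand in.

Call:
drive_effector(segments=[[[0,0,0,0,0,0],[0,0,0,0,0,0],[0,0,0,0,0,0],[0,0,0,0,0,0]]])

```text
clock: 17.82
tcp_pos: [0.5149, 0.1474, 0.1046]
orientation: [0.001, 0.255, 0.967, 0.0]
wrist_force: [-4.3, -1.4, 16.5]
finger_gap: 0.0107
grip_force: 62.9
```

```bash
python3 - <<'E'
from h import *
c=grab("side",3);cv2.imwrite("pics/f.png",np.clip(cv2.resize(c["image"][100:310,180:390],(600,600),interpolation=cv2.INTER_CUBIC)*1.8,0,255).astype(np.uint8))
E
```

```text
(no output)
```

View pics/f.png

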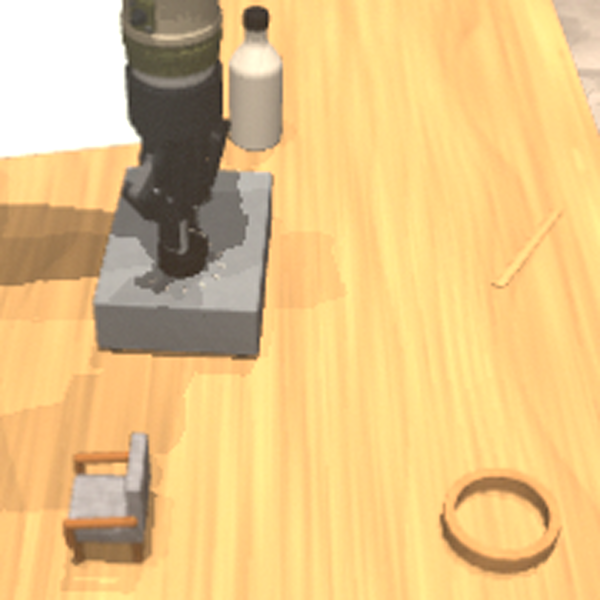

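The knob sits low on the box at crop (183,255), with the shaft no longer visible beneath it. The chair, tape and bottle are where they were.

```bash
python3 -c "
from workcell import env, ticket, read_camera, get_state
print(ticket.hand_in())"
```

```text
the job is handed in; nothing more can be done
None
```

The job is handed in: the fuse cap is pressed home, and the knob is fully on the D-shaft, still gripped and held down against the stop with about 17 N; the chair, tape and glue were not touched.

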